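# Run an edging tool round a chute collar

## Task

The steel collar of the counter's waste chute needs its bore edge dressed: take the sprung edging tool from its tray and lower its foot gently onto the edge of the bore at the side with the square lug. Holding the tool upright with the spring partly pressed, run it slowly right round the edge, anticlockwise as seen from above, lifting off only when it is back at the lug. Then stand the tool upright in its tray again, let go, and leave the things standing around undisturbed.

Things in the scene. Friction and masses are not known exactly. Their poses are not given: they have to be found in the camera images.
- collar: Steel collar fixed to the worktop, 60 mm high: flange 200 mm across, 10 mm thick, with four bolt heads; on it a barrel 160 mm across with an open bore 110 mm across and a flat rim. Origin: centre of the underside, on the worktop. Its own +x points to its one dark square lug (26 mm wide, 78 to 100 mm from the axis, top at 50 mm). Turned any way, left or right of the tray.
- bore_edge (a point): Centre of the bore's mouth, on the collar's axis at rim height, 60 mm above the worktop; axes as the collar's. The edge to follow is the circle of radius 55 mm round this point.
- tray: Grey plastic tray, fixed, 140 x 140 mm, 20 mm high, walls 5 mm, floor 5 mm thick. Origin: centre of its underside; x and y along its sides.
- edger: Sprung edging tool, loose, about 0.2 kg, 116 mm tall, standing on its foot in the tray. Origin: centre of the foot's underside with the spring relaxed (5 mm above the worktop in the tray); z up along the handle; x, y square to the handle's faces. Black square handle 30 x 30 mm from 36 to 110 mm above the origin, steel button on top, steel ferrule 37 mm across at 30 to 36 mm.
- foot (a joint): Compression of the tool's spring foot, 0 (relaxed) to 0.012 m (bottomed). About 3 N to begin with and 0.5 N more for each mm: about 5.5 N at 5 mm. When pressed, the handle sinks towards the foot by this amount.
- foot_face (a point): Centre of the underside of the tool's steel foot: a disc 38 mm across, its flat face 32 mm across. On the tool's axis. The foot works properly with this point within 9 mm of the bore edge, inside or out, so that the disc straddles it.
- syrup_jug: Syrup jug with black handle, loose bystander, 73 x 95 x 131 mm. Origin: centre of underside.
- spice_shaker: Glass shaker with a grey top, loose bystander, 44 mm across, 90 mm tall. Origin: centre of underside.
- tumbler_b: Clear tumbler, loose bystander, 81 mm across, 91 mm tall. Origin: centre of underside.
- tea_box: Green carton, loose bystander, 46 x 59 x 100 mm. Origin: centre of underside.
Not all that is in view belongs to the job. What is shaped like the edger but yellow is not meant.

How it is judged:
By the outcome, as a careful person would: the job done as asked, in the order asked, and still so for the second after the job is handed in, with the robot touching nothing.
It also fails if it takes over 72 s, if anything falls off the work surface, if the arm or the gripper's body presses on something with over 40 N, if the wrist force passes 120 N, or if a joint passes its speed limit or range.

## Robot

A 6-joint arm with a two-finger parallel gripper is mounted at the origin on a cart in front of the work surface, level with it; the furniture and walls round the work are solid. World frame = base frame: x ahead of the robot, y to its left, z up, the work surface at z = 0. Lengths are in m, angles in rad, forces in N, time in s.
With the tool pointing down it reaches from about 0.35 to 0.775 m from the base axis. Payload 7.3 kg.
Tool frame: the origin (TCP) lies on the mounting face of the last link; the fingertips stand 178 mm ahead of it and the grasp point (between the pads) lies 159 mm ahead of it (robot.grip_depth is the distance from the TCP to the grasp point, in m); z points along the fingers, y is the line along which they close (so a half turn about z gives the same grasp; the last joint's range is limited). The gripper opens to 92 mm and grips with 3 to 60 N. Pads are 19 mm wide; open, the fingers measure 130 mm over their backs; the gripper's body (75 mm by 190 mm) begins 47 mm behind the grasp point.
Start: joints at [-1.413, 0.342, 1.524, -0, 1.275, -0.146], TCP at [0.157, -0.501, 0.405] pointing down, gripper open.
Joint ranges: [-2.53, 2.53], [-0.77, 2.02], [0.04, 2.7], [-1, 4.14], [0.28, 2.66], [-3.11, 3.11]. Speed limits (rad/s): [2.57, 2.57, 3.14, 3.14, 3.14, 3.14].

## Interface

Orientations are given as [roll, pitch, yaw] about the fixed x, y, z axes, in that order (R = Rz(yaw) Ry(pitch) Rx(roll)).
In Python, from cell import observe, cams, robot, models gives the robot as it stands.
- The arm moves only by the shell command python3 -m jog 'ROWS' [FORCE]. ROWS is JSON, a list of rows, each a list of 3 entries, a list of its own where there are three numbers: the shift along the tool's x, y, z each as a share of 0.4 m, from -1 to 1, then the turn about the tool's z as a share of pi rad, from -1 to 1, then the closure, from 0 (fully open) to 1 (shut). In form: [[[x, y, z], turn, jaw], ...]. A call has 1 to 12 rows; each row is the pose to reach, as a shift and turn from the pose commanded when the call began, along the tool's axes at that moment, turning the shorter way round; what a row does not reach only later rows make up. A row lasts 1/8 s, in which the tool goes at most 62.5 mm and 10.7 degrees, less where a joint would pass 70% of its speed; a pose out of reach is approached as far as the arm can. A call with a number of a shift or a turn outside -1 to 1 is refused whole. A call with a gripper value outside its range is refused whole. The fingers move at their own pace and stop on an object; FORCE is the grip in N (left out, the last holds). Time passes only in rows, so rows that repeat a pose let the fingers close. It gives the time, the measured TCP pose, the force, the opening and the grip force at its end, in the units of the state.
- observe(): the state, without advancing time (a new reading comes with each control period).
- cams.read_camera(name): name is "side" or "top"; returns the picture (480x640x3 uint8, red, green, blue); there is no depth.
- cams.camera_model(name): a dict with "camera_matrix" (3x3 intrinsics, pixels), "k1" (the pictures are not rectified: a ray, as slopes to the right and down, at radius r is drawn at 1 + k1 r^2 times it, then the intrinsics apply), "pose" (4x4, takes a point from camera to world coordinates). Camera axes: x right, y down, z forward; pixel columns grow to the right and rows downward; lengths in m; the calibration is good to about 2 mm. A picture is of the moment at which its call begins. camera_model takes no time and is no camera call.
- robot.hand_in(): hands the job in; it is judged then, once.
Trained networks look in the newest picture that a camera, given by its name, has taken for a name from the list of things; names that differ only in an ending like _2 or _b are one class to them, and where a whole thing is asked for, a point or a joint stands for the part that bears it (a point fixed in the world has none). Each returns a list of dicts, best first, with "confidence" (0 to 1); they miss things now and then, are a little off and sometimes report something else, mostly with a low value. They report only what shows in the picture. A call takes as long as a camera call. They do not tell look-alikes from the thing itself.
- models.find_in(target, camera): "position" ([x, y, z] in m, in world coordinates, good to about 4 mm: the middle of the surface that is visible of it).
- models.pinpoint(target, camera): "position" ([x, y, z] in m, in world coordinates, good to about 4 mm: a listed point, or the origin of a listed thing).
The state is a dict: "time": time; "qpos": joint angles; "qvel": joint speeds; "joint_efforts": joint torques, N m; "tool_pos": TCP position; "tool_rot": TCP orientation; "contact_force": force on the tool from outside, world axes, zero at the start; "torque": the same for the moment, N m; "opening": finger opening in m; "grip_force": force on a finger pad.
Only numpy, scipy, OpenCV 4.12 (cv2) and the standard library are available. Lean on these libraries where they do the work, as an engineer would, in place of code of your own. Each camera call takes 0.05 s, during which the arm holds its last target. There are 200 camera calls.

## Working session

There is one attempt and no reset: what is moved stays moved. The work goes in short steps, Python scripts to look and compute and a shell command to move; the robot and the scene stay as the last step left them, time stands still between calls to the robot, and variables do not carry over. Pictures are saved under pics/ and viewed, at most 10 in all, crops included, and the job is handed in when it is done.

```bash
mkdir -p pics; ls
python3 - <<'E'
from cell import observe,cams,robot,models
import cv2,numpy as np
for n in("top","side"):
    im=cams.read_camera(n); cv2.imwrite(f"pics/{n}0.png",im[:,:,::-1])
    m=cams.camera_model(n); print(n,np.round(m["camera_matrix"],1).tolist(),m["k1"],np.round(m["pose"],3).tolist())
    for t in("bore_edge","collar","tray","edger","foot_face","syrup_jug","spice_shaker","tumbler_b","tea_box"):
        print(t,[(np.round(d["position"],3).tolist(),round(d["confidence"],2)) for d in models.pinpoint(t,n)][:3])
o=observe();print(o["time"],o["tool_pos"],o["tool_rot"],o["opening"])
E
```

```text
pics
top [[557.3, 0.0, 322.9], [0.0, 557.3, 237.0], [0.0, 0.0, 1.0]] -0.044095871924858074 [[0.012, -0.987, 0.163, 0.346], [-1.0, -0.013, -0.005, -0.011], [0.007, -0.163, -0.987, 1.458], [0.0, 0.0, 0.0, 1.0]]
bore_edge []
collar []
tray [([0.514, -0.188, 0.0], 0.8)]
edger [([0.656, -0.251, 0.002], 0.75), ([0.515, -0.214, 0.008], 0.59), ([0.521, -0.323, 0.003], 0.55)]
foot_face [([0.516, -0.21, 0.009], 0.46), ([0.522, -0.321, 0.001], 0.44)]
syrup_jug [([0.681, 0.201, 0.001], 0.93)]
spice_shaker [([0.656, -0.253, 0.003], 0.66)]
tumbler_b [([0.625, -0.367, 0.002], 0.7)]
tea_box [([0.487, 0.362, 0.0], 0.69)]
side [[461.4, 0.0, 324.7], [0.0, 461.4, 246.5], [0.0, 0.0, 1.0]] -0.05078188507921621 [[0.999, -0.009, -0.047, 0.651], [0.041, -0.34, 0.939, -1.064], [-0.024, -0.94, -0.34, 0.45], [0.0, 0.0, 0.0, 1.0]]
bore_edge [([0.497, 0.128, 0.062], 0.6)]
collar [([0.496, 0.132, -0.001], 0.84)]
tray [([0.662, -0.253, 0.003], 0.54)]
edger [([0.525, -0.32, 0.004], 0.85), ([0.512, -0.215, 0.007], 0.69), ([0.488, 0.362, 0.001], 0.41)]
foot_face [([0.522, -0.327, 0.005], 0.68), ([0.515, -0.214, 0.01], 0.48)]
syrup_jug [([0.681, 0.207, -0.002], 0.68)]
spice_shaker [([0.657, -0.254, 0.001], 0.69)]
tumbler_b [([0.624, -0.364, 0.001], 0.8)]
tea_box [([0.486, 0.361, 0.001], 0.71)]
1.0 [ 0.15706236 -0.50095357  0.40474919] [3.14150700e+00 2.06069158e-05 3.03791472e-01] 0.09198779598282218
```

View pics/top0.png

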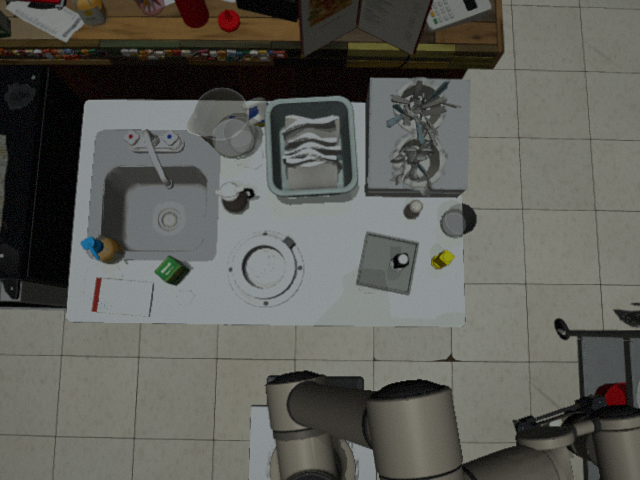

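View pics/side0.png

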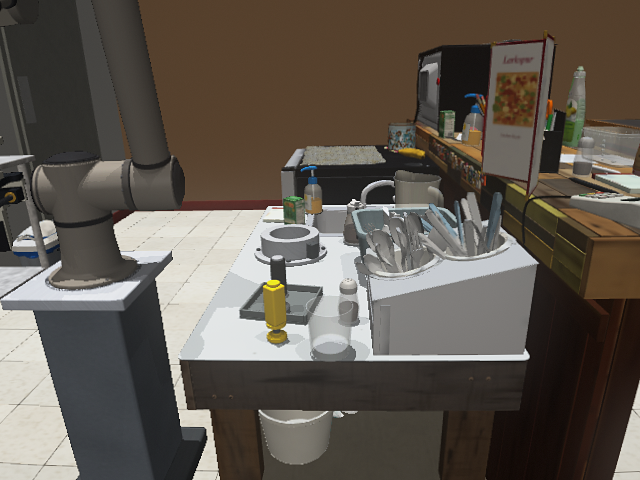

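The top view shows the collar at about (265,268) with its dark lug at (290,241). The tray is at (388,263), with two edger-shaped things: a black one at (401,261) in the tray and a yellow one at (443,260) outside it. The black one fits because it has the black handle and stands in the tray. I'll confirm that in one crop with the fits overlaid.

```bash
cat > h.py <<'E'
import numpy as np,cv2
from cell import observe,cams,robot,models
def proj(n,P):
    m=cams.camera_model(n);T=np.linalg.inv(m["pose"]);P=np.atleast_2d(P)
    c=P@T[:3,:3].T+T[:3,3];s=c[:,:2]/c[:,2:];s=s*(1+m["k1"]*(s**2).sum(1,keepdims=True))
    K=m["camera_matrix"];return s*[K[0,0],K[1,1]]+K[:2,2]
def ray(n,uv,z):
    m=cams.camera_model(n);K=m["camera_matrix"];s=(np.array(uv,float)-K[:2,2])/[K[0,0],K[1,1]];d=s.copy()
    for _ in range(9): s=d/(1+m["k1"]*(s@s))
    v=m["pose"][:3,:3]@[*s,1];o=m["pose"][:3,3];return o+v*(z-o[2])/v[2]
def circ(x,y,z,r):
    a=np.linspace(0,2*np.pi,73);return np.c_[x+r*np.cos(a),y+r*np.sin(a),0*a+z]
E
python3 - <<'E'
from h import *
im=cv2.imread("pics/top0.png")
g=cv2.cvtColor(im,cv2.COLOR_BGR2GRAY)
s=g[225:260,275:305]; print(s[8:26:1,4:26])
# collar fit by gradient magnitude along circles
G=cv2.GaussianBlur(g,(0,0),0.8).astype(np.float32);M=cv2.magnitude(cv2.Sobel(G,5,1,0),cv2.Sobel(G,5,0,1))
def sc(p):
    t=0
    for z,r in((0.005,.1),(.06,.08),(.06,.055)):
        uv=proj("top",circ(*p,z,r)).astype(np.float32);t+=cv2.remap(M,uv[:,:1],uv[:,1:],1).clip(0,100).mean()
    return t
b=max((sc((x,y)),x,y) for x in np.arange(.48,.515,.001) for y in np.arange(.11,.15,.001));print("collar",b)
# tray
def st(x,y,a):
    R=np.array([[np.cos(a),-np.sin(a)],[np.sin(a),np.cos(a)]]);l=np.linspace(-.07,.07,40);e=np.full(40,.07)
    P=np.r_[np.c_[l,e],np.c_[l,-e],np.c_[e,l],np.c_[-e,l]]@R.T+[x,y]
    uv=proj("top",np.c_[P,np.full(160,.02)]).astype(np.float32);return cv2.remap(M,uv[:,:1],uv[:,1:],1).clip(0,100).mean()
t=max((st(x,y,a),x,y,a) for x in np.arange(.505,.525,.002) for y in np.arange(-.2,-.175,.002) for a in np.arange(-.78,.78,.03));print("tray",t)
a=cv2.resize(im[225:300,350:460],None,fx=4,fy=4,interpolation=2);c=cv2.resize(im[223:313,220:310],None,fx=4,fy=4,interpolation=2)
for z,r in((0.005,.1),(.06,.08),(.06,.055)):
    cv2.polylines(c,[((proj("top",circ(b[1],b[2],z,r))-[220,223]+.5)*4).astype(int)],1,(0,0,255))
o=np.zeros((660,440,3),np.uint8);o[:300]=a;o[300:,:360]=c
im2=cv2.imread("pics/side0.png");q=np.zeros((660,360,3),np.uint8);w=cv2.resize(im2[240:350,235:325],None,fx=4,fy=4,interpolation=2);q[:440]=w
cv2.imwrite("pics/crop.png",cv2.resize(np.hstack([o,q]),(720,594)))
E
```

```text
[[130 137 143 144 143 147 143 142 146 141 145 145 145 146 145 142 144 146
  146 147 144 141]
 [136 134 138 138 144 143 145 147 142 141 141 141 146 144 148 149 144 146
  143 145 146 143]
 [147 143 141 136 140 141 139 140 136 133 137 141 143 144 146 145 145 145
  145 146 144 146]
 [141 143 145 144 144 143 130 118 104 106 129 138 138 144 144 147 143 147
  142 145 145 145]
 [135 136 141 139 144 142 117  82  66  67  96 119 133 137 144 145 144 145
  146 147 145 145]
 [132 133 134 134 139 125  87  61  58  57  64  82 114 133 140 143 143 143
  145 146 147 144]
 [137 129 132 134 117  90  64  59  58  61  57  55  80 102 128 140 143 145
  146 144 146 143]
 [141 133 118 110  87  63  61  60  64  65  62  59  62  68 107 132 145 147
  144 146 144 146]
 [146 141 129  98  72  62  64  63  62  62  63  66  64  62  83 121 139 144
  143 147 143 144]
 [143 147 144 130 102  74  60  66  63  64  66  59  64  61  59  94 121 141
  146 144 145 144]
 [145 146 143 146 137 114  87  70  60  67  62  66  64  61  44  52  88 129
  146 147 144 145]
 [144 144 145 146 144 148 128  84  62  62  66  66  61  42  24  35  85 130
  1
[... 179 characters left out ...]
136
  143 144 146 144]
 [147 143 145 145 146 144 147 144 133 100  57  24  24  62 120 147 142 142
  126 134 143 145]
 [144 148 145 143 145 144 144 147 147 129  90  42  45  98 135 147 145 148
  115 126 145 146]
 [145 143 147 146 142 145 146 147 145 145 129  78  63 118 146 145 143 145
  135 125 137 146]
 [136 145 145 145 146 146 149 144 147 146 144 107  76 102 133 147 147 145
  144 123 131 146]]Traceback (most recent call last):
  File "<stdin>", line 12, in <module>
  File "<stdin>", line 12, in <genexpr>
  File "<stdin>", line 10, in sc
  File "h.py", line 4, in proj
    m=cams.camera_model(n);T=np.linalg.inv(m["pose"]);P=np.atleast_2d(P)
ValueError: time passes only in moves, steps and waits
```

```bash
sed -i 's/cams.camera_model(n)/CM[n]/; 2a CM={n:cams.camera_model(n) for n in("top","side")}' h.py
python3 - <<'E'
from h import *
im=cv2.imread("pics/top0.png")
g=cv2.cvtColor(im,cv2.COLOR_BGR2GRAY)
G=cv2.GaussianBlur(g,(0,0),0.8).astype(np.float32);M=cv2.magnitude(cv2.Sobel(G,5,1,0),cv2.Sobel(G,5,0,1))
def sc(p):
    t=0
    for z,r in((0.01,.1),(.06,.08),(.06,.055)):
        uv=proj("top",circ(*p,z,r)).astype(np.float32);t+=cv2.remap(M,uv[:,:1],uv[:,1:],1).clip(0,100).mean()
    return t
b=max((sc((x,y)),x,y) for x in np.arange(.48,.515,.001) for y in np.arange(.11,.15,.001));print("collar",b)
L=ray("top",(288.5,240.5),.05);print("lug",L,np.hypot(*(L[:2]-b[1:])),np.degrees(np.arctan2(L[1]-b[2],L[0]-b[1])))
def st(x,y,a):
    R=np.array([[np.cos(a),-np.sin(a)],[np.sin(a),np.cos(a)]]);l=np.linspace(-.07,.07,40);e=np.full(40,.07)
    P=np.r_[np.c_[l,e],np.c_[l,-e],np.c_[e,l],np.c_[-e,l]]@R.T+[x,y]
    uv=proj("top",np.c_[P,np.full(160,.02)]).astype(np.float32);return cv2.remap(M,uv[:,:1],uv[:,1:],1).clip(0,100).mean()
t=max((st(x,y,a),x,y,a) for x in np.arange(.505,.525,.002) for y in np.arange(-.2,-.175,.002) for a in np.arange(-.78,.78,.03));print("tray",t)
a=cv2.resize(im[225:300,350:460],None,fx=4,fy=4,interpolation=2);c=cv2.resize(im[223:313,220:310],None,fx=4,fy=4,interpolation=2)
for z,r in((0.01,.1),(.06,.08),(.06,.055)):
    cv2.polylines(c,[((proj("top",circ(b[1],b[2],z,r))-[220,223]+.5)*4).astype(int)],1,(0,0,255))
e=cv2.resize(im[245:275,385:415],None,fx=10,fy=10,interpolation=2)
o=np.zeros((600,800,3),np.uint8);o[:300,:440]=a;o[300:600,:300]=cv2.resize(c,(300,300));o[:300,440:740]=e
w=cv2.resize(cv2.imread("pics/side0.png")[240:350,235:335],None,fx=2.7,fy=2.7,interpolation=2);o[302:302+w.shape[0],320:320+w.shape[1]]=w
cv2.imwrite("pics/crop.png",o)
E
```

```text
collar (np.float32(168.36053), np.float64(0.499), np.float64(0.128))
lug [0.56923406 0.06955546 0.05      ] 0.09137061021477236 -39.76518110981351
tray (np.float32(100.0), np.float64(0.519), np.float64(-0.186), np.float64(-0.1799999999999995))
```

View pics/crop.png

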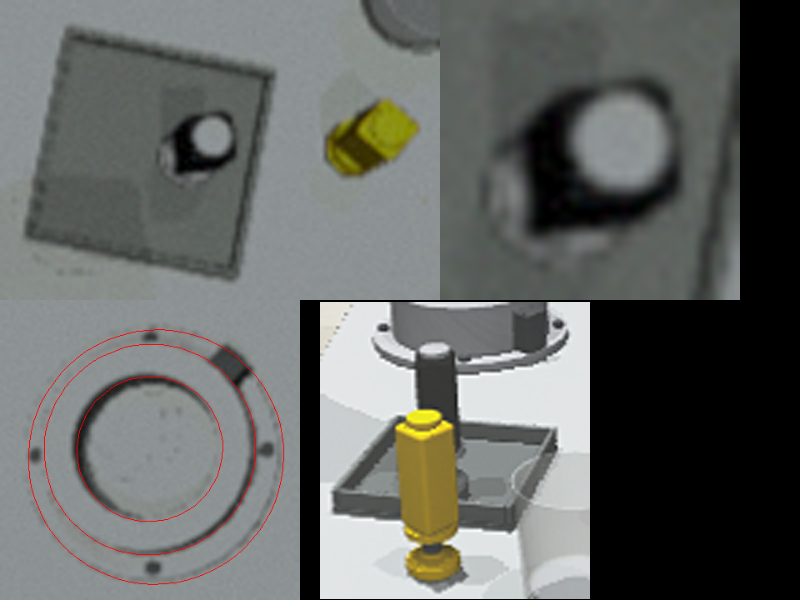

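The black-handled tool at (401,261) in the tray is the edger. The yellow one outside the tray is a decoy. The collar overlay fits, and the lug lies at about -40° to -44°. Next I'll fit the handle's pose and check the collar centre from the bolts.

Run:
```python
from h import *
print("bolt ctr",ray("top",(265.3,268.6),.014))
im=cv2.imread("pics/top0.png");g=cv2.cvtColor(im,cv2.COLOR_BGR2GRAY)
crop=cv2.resize(g[240:280,380:420],None,fx=8,fy=8,interpolation=1);mask=(crop<60).astype(np.uint8)
def sil(x,y,a):
    c,s=np.cos(a),np.sin(a);P=[(x+c*u-s*v,y+s*u+c*v,z) for z in(.041,.115) for u in(-.015,.015) for v in(-.015,.015)]
    f=lambda uv:((uv-[380,240]+.5)*8).astype(np.int32)
    m=np.zeros_like(mask);cv2.fillConvexPoly(m,cv2.convexHull(f(proj("top",P))),1)
    b=np.zeros_like(mask);cv2.fillConvexPoly(b,cv2.convexHull(f(np.r_[proj("top",circ(x,y,.115,.0115)),proj("top",circ(x,y,.121,.0115))])),1)
    m[b>0]=0;return m
R=[]
for x in np.arange(.505,.525,.0015):
  for y in np.arange(-.225,-.203,.0015):
    for d in range(0,90,5):
      m=sil(x,y,np.radians(d));R.append(((m&mask).sum()/(m|mask).sum(),x,y,d))
R.sort();print(np.round(R[-12:],3)); 
for d in range(0,90,5): print(d,round(max(r[0] for r in R if r[3]==d),3),end="; ")
print()
for n in("top","side"):
    cams.read_camera(n)
    for t in("edger","bore_edge","collar","tray"): print(n,t,[np.round([*d["position"],d["confidence"]],3) for d in models.pinpoint(t,n)][:4])
```

```text
bolt ctr [0.50012247 0.13034849 0.014     ]
[[ 0.642  0.517 -0.212 20.   ]
 [ 0.643  0.518 -0.213 15.   ]
 [ 0.645  0.517 -0.213 15.   ]
 [ 0.646  0.518 -0.213 10.   ]
 [ 0.651  0.518 -0.212  5.   ]
 [ 0.651  0.517 -0.213  5.   ]
 [ 0.652  0.517 -0.213 10.   ]
 [ 0.655  0.518 -0.212 15.   ]
 [ 0.656  0.517 -0.212  5.   ]
 [ 0.658  0.517 -0.212 10.   ]
 [ 0.66   0.518 -0.212 10.   ]
 [ 0.661  0.517 -0.212 15.   ]]
0 0.638; 5 0.656; 10 0.66; 15 0.661; 20 0.642; 25 0.611; 30 0.567; 35 0.521; 40 0.493; 45 0.48; 50 0.493; 55 0.508; 60 0.522; 65 0.54; 70 0.555; 75 0.572; 80 0.594; 85 0.617; 
top edger [array([ 0.516, -0.21 ,  0.008,  0.83 ]), array([ 0.527, -0.323,  0.002,  0.56 ])]
top bore_edge []
top collar [array([ 0.516, -0.187,  0.001,  0.52 ]), array([ 0.515, -0.212,  0.008,  0.4  ])]
top tray [array([ 0.516, -0.187,  0.   ,  0.63 ])]
side edger [array([ 0.514, -0.215,  0.006,  0.66 ]), array([ 0.524, -0.32 ,  0.004,  0.66 ])]
side bore_edge [array([0.498, 0.128, 0.061, 0.96 ])]
side collar [array([ 0.497,  0.129, -0.002,  0.62 ])]
side tray [array([ 0.518, -0.185, -0.003,  0.64 ])]
```

```bash
python3 -m jog '[[[0.15,-0.058,0],0.01,0.2],[[0.30,-0.117,0],0.02,0.2],[[0.45,-0.175,0],0.03,0.2],[[0.60,-0.234,0],0.03,0.2],[[0.75,-0.292,0],0.03,0.2],[[0.90,-0.35,0],0.03,0.2],[[0.95,-0.37,0],0.03,0.2],[[0.95,-0.37,0],0.03,0.2],[[0.95,-0.37,0],0.03,0.2],[[0.95,-0.37,0],0.03,0.2]]' 55
cat >> h.py <<'E'
def rows(W,z=None):
    "world grasp-point shifts -> shares in tool axes"
    from scipy.spatial.transform import Rotation as Ro
    o=observe();R=Ro.from_euler("xyz",o["tool_rot"]).as_matrix()
    return np.round((np.array(W)-o["tool_pos"])@R/.4,4)
E
python3 -c "
from h import *
o=observe();print(o['time'],o['tool_pos'],o['tool_rot'],o['contact_force'],rows([[.516,-.212,.35]]))"
```

```text
time: 2.75
tool_pos: [0.4746, -0.2469, 0.4048]
tool_rot: [3.141, 0.0, 0.208]
contact_force: [0.2, -0.4, -0.0]
opening: 0.0735
grip_force: 0.0
2.75 [ 0.47461532 -0.24694356  0.40478897] [3.14136494e+00 2.34845461e-04 2.07907694e-01] [ 0.22048743 -0.44839387 -0.03179183] [[ 0.1193 -0.0642  0.1369]]
```

```bash
python3 -m jog '[[[0.06,-0.032,0.08],0,0.2],[[0.119,-0.064,0.15],0,0.2],[[0.119,-0.064,0.21],0,0.2],[[0.119,-0.064,0.21],0,0.2],[[0.119,-0.064,0.21],0,0.2]]' 55
python3 - <<'E'
from h import *
o=observe();print(o['tool_pos'],rows([[.516,-.212,.242]]))
for n in("side","top"):
    im=cams.read_camera(n); cv2.imwrite(f"pics/{n}1.png",im[:,:,::-1])
    for t in("edger",): print(n,t,[np.round([*d["position"],d["confidence"]],3) for d in models.pinpoint(t,n)][:4])
a=cv2.imread("pics/side1.png")[200:360,180:400];b=cv2.imread("pics/top1.png")[200:320,340:480]
cv2.imwrite("pics/c1.png",np.vstack([cv2.resize(a,(440,320),interpolation=2),cv2.resize(b,(440,280))[:]]))
E
```

```text
time: 3.38
tool_pos: [0.5164, -0.212, 0.3218]
tool_rot: [3.141, -0.001, 0.208]
contact_force: [-0.2, 0.6, 0.0]
opening: 0.0736
grip_force: 0.0
[ 0.51644576 -0.2120124   0.32180107] [[-0.0013 -0.0005  0.1995]]
side edger [array([ 0.509, -0.215,  0.006,  0.88 ]), array([ 0.524, -0.321,  0.003,  0.78 ])]
top edger [array([0.488, 0.361, 0.003, 0.71 ])]
```

View pics/c1.png

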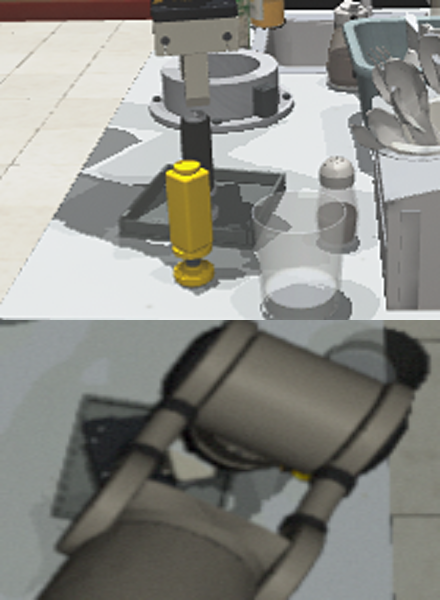

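The side view shows the fingers (195,100) centred over the black handle (197,130) in x, so I'll descend and grip.

```bash
python3 -m jog '[[[0,0,0.05],0,0.2],[[0,0,0.1],0,0.2],[[0,0,0.15],0,0.2],[[0,0,0.197],0,0.2],[[0,0,0.197],0,0.2],[[0,0,0.197],0,0.5],[[0,0,0.197],0,0.9],[[0,0,0.197],0,0.9],[[0,0,0.197],0,0.9],[[0,0,0.197],0,0.9],[[0,0,0.197],0,0.9],[[0,0,0.197],0,0.9]]' 55
```

```text
time: 5.08
tool_pos: [0.5167, -0.2112, 0.2421]
tool_rot: [3.141, -0.0, 0.21]
contact_force: [0.0, -0.9, 1.8]
opening: 0.0301
grip_force: 54.3
```

```bash
python3 -m jog '[[[0,0,-0.02],0,0.9],[[0,0,-0.06],0,0.9],[[0,0,-0.12],0,0.9],[[0,0,-0.2],0,0.9],[[0,0,-0.28],0,0.9],[[0,0,-0.3],0,0.9],[[0,0,-0.3],0,0.9]]' 55
python3 - <<'E'
from h import *
o=observe();print(rows([[.5395,.0929,.362]]))
im=cams.read_camera("side"); cv2.imwrite(f"pics/s2.png",im[:,:,::-1])
for t in("edger","foot_face"): print(t,[np.round([*d["position"],d["confidence"]],3) for d in models.pinpoint(t,"side")][:4])
cv2.imwrite("pics/c2.png",cv2.resize(cv2.imread("pics/s2.png")[150:340,200:400],None,fx=3,fy=3,interpolation=2))
E
```

```text
time: 5.95
tool_pos: [0.5165, -0.211, 0.3621]
tool_rot: [3.141, -0.0, 0.21]
contact_force: [0.3, 0.1, -1.8]
opening: 0.0298
grip_force: 54.3
[[ 0.2144 -0.7312 -0.    ]]
edger [array([ 0.511, -0.213,  0.122,  0.71 ]), array([ 0.526, -0.322,  0.002,  0.7  ])]
foot_face [array([ 0.511, -0.214,  0.125,  0.73 ]), array([ 0.516, -0.212,  0.129,  0.68 ]), array([ 0.52 , -0.327,  0.004,  0.61 ])]
```

View pics/c2.png

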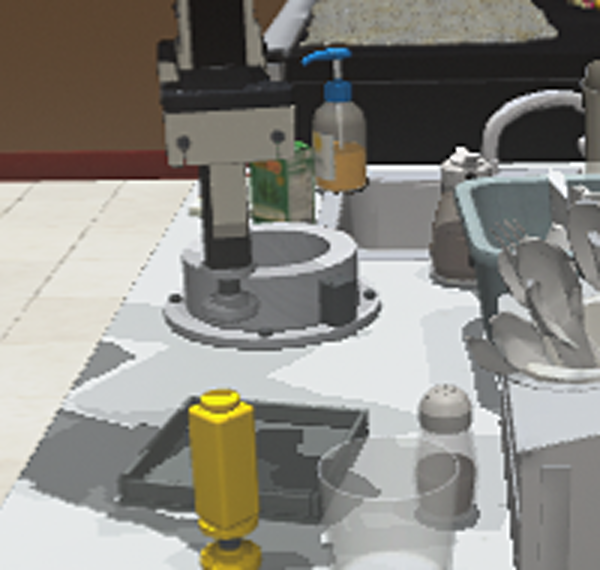

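The tool is held upright, its foot at about crop (231,304), clear of the tray. I'll compute the in-grip x offset from that pixel and go above the collar.

```bash
python3 -m jog '[[[0.05,-0.12,0],0,0.9],[[0.08,-0.27,0],0,0.9],[[0.12,-0.42,0],0,0.9],[[0.17,-0.57,0],0,0.9],[[0.2,-0.68,0],0,0.9],[[0.214,-0.731,0],0,0.9],[[0.214,-0.731,0],0,0.9],[[0.214,-0.731,0],0,0.9]]' 55
python3 - <<'E'
from h import *
for x in(.508,.512,.516): print(x,proj("side",[[x,-.212,.125],[x,-.212,.155],[x,-.212,.2]]).round(1).tolist())
g=cv2.imread("pics/s2.png",0)
for r in(232,236,245,249,252): print(r,g[r,262:294].tolist())
cams.read_camera("side");
for t in("edger","foot_face","bore_edge"): print(t,[np.round([*d["position"],d["confidence"]],3) for d in models.pinpoint(t,"side")][:4])
im=cams.read_camera("side"); cv2.imwrite("pics/s3.png",im[:,:,::-1])
E
```

```text
time: 7.1
tool_pos: [0.5395, 0.0921, 0.3611]
tool_rot: [3.141, 0.002, 0.209]
contact_force: [0.9, 0.7, -2.0]
opening: 0.0297
grip_force: 54.3
0.508 [[274.4, 254.8], [273.5, 240.6], [272.1, 218.6]]
0.512 [[276.4, 254.8], [275.5, 240.6], [274.1, 218.6]]
0.516 [[278.4, 254.8], [277.5, 240.5], [276.2, 218.6]]
232 [222, 223, 223, 223, 228, 191, 85, 45, 49, 50, 49, 49, 50, 49, 48, 49, 48, 48, 48, 48, 46, 64, 106, 112, 112, 113, 111, 111, 113, 114, 114, 110]
236 [195, 199, 197, 197, 199, 208, 100, 45, 49, 50, 50, 50, 48, 51, 49, 50, 49, 49, 48, 49, 47, 50, 102, 114, 114, 113, 112, 113, 112, 112, 112, 110]
245 [93, 95, 99, 99, 102, 104, 106, 107, 107, 109, 98, 67, 63, 66, 65, 65, 61, 55, 111, 118, 117, 113, 112, 113, 116, 116, 115, 114, 116, 116, 115, 114]
249 [103, 94, 97, 100, 102, 104, 112, 115, 121, 99, 99, 108, 116, 125, 125, 116, 106, 98, 96, 93, 90, 102, 101, 99, 117, 115, 114, 114, 117, 116, 116, 114]
252 [112, 90, 97, 100, 104, 97, 109, 129, 128, 127, 131, 134, 135, 108, 102, 101, 97, 96, 100, 106, 107, 106, 97, 88, 103, 118, 118, 118, 116, 114, 114, 114]
edger [array([ 0.523, -0.321,  0.002,  0.77 ]), array([0.534, 0.088, 0.124, 0.61 ])]
foot_face [array([0.496, 0.131, 0.002, 0.68 ]), array([ 0.52 , -0.326,  0.001,  0.67 ]), array([0.539, 0.095, 0.125, 0.46 ])]
bore_edge [array([0.497, 0.129, 0.06 , 0.75 ])]
```

```bash
python3 -c "
from h import *
print(rows([[.5409,.0932,.303],[.5409,.0932,.292]]))
o=observe();print(o['tool_pos'],o['contact_force'],o['torque'])"
```

```text
[[ 0.0039 -0.0027  0.1472]
 [ 0.0039 -0.0027  0.1747]]
[0.53959334 0.09184719 0.36186886] [-0.57111474 -0.16495519 -0.70101263] [ 0.06354399 -0.00137885 -0.00610257]
```

```bash
python3 -m jog '[[[0.004,-0.002,0.04],0,0.9],[[0.004,-0.002,0.08],0,0.9],[[0.004,-0.002,0.12],0,0.9],[[0.004,-0.002,0.14],0,0.9],[[0.004,-0.002,0.15],0,0.9],[[0.004,-0.002,0.154],0,0.9],[[0.004,-0.002,0.158],0,0.9],[[0.004,-0.002,0.162],0,0.9],[[0.004,-0.002,0.166],0,0.9],[[0.004,-0.002,0.168],0,0.9],[[0.004,-0.002,0.168],0,0.9],[[0.004,-0.002,0.168],0,0.9]]' 55
```

```text
time: 8.85
tool_pos: [0.541, 0.0938, 0.295]
tool_rot: [3.141, -0.001, 0.21]
contact_force: [0.2, -0.3, 3.7]
opening: 0.0294
grip_force: 54.3
```

Run:
```python
from h import *
F=[]
for i in range(4):
    im=cams.read_camera("side");o=observe();F.append([*o["contact_force"],*o["tool_pos"],*o["torque"]])
print(np.round(F,4))
cv2.imwrite("pics/c4.png",cv2.resize(im[150:300,220:380,::-1],None,fx=4,fy=4,interpolation=2))
```

```text
[[ 7.9500e-02 -8.2580e-01  3.2583e+00  5.4100e-01  9.3800e-02  2.9490e-01
   1.2530e-01  5.4600e-02 -8.0500e-02]
 [-5.0300e-02  1.4300e-01  3.2578e+00  5.4100e-01  9.3800e-02  2.9490e-01
   7.7600e-02  1.1370e-01  3.0000e-04]
 [-2.2460e-01 -1.9280e-01  3.7393e+00  5.4100e-01  9.3800e-02  2.9490e-01
   3.4000e-03 -1.4500e-02 -2.8800e-02]
 [-9.2730e-01  7.3920e-01  2.4867e+00  5.4110e-01  9.3800e-02  2.9480e-01
   7.5900e-02 -9.4000e-03  7.7000e-03]]
```

View pics/c4.png

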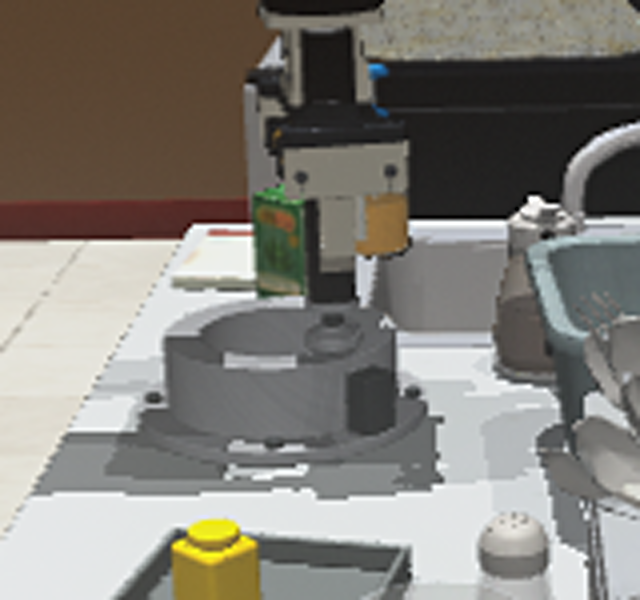

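Contact is made at about -41°, and the foot at (330,337) straddles the rim edge. I'll work out the waypoints for the round with 2 mm more press.

```bash
cat > w.py <<'E'
import numpy as np
y=.2096;A=np.array([[np.cos(y),np.sin(y)],[np.sin(y),-np.cos(y)]])
c=np.array([.500,.130]);p=np.array([.541,.0938]);a0=-41.4
for k in range(10):
    n=12 if k<9 else 3
    a=np.radians(a0+40*k+40/12*np.arange(1,n+1))
    W=c+.055*np.c_[np.cos(a),np.sin(a)]
    r=np.round((W-p)@A.T/.4,3);p=p+A.T@r[-1]*.4
    print(k,", ".join("[%g,%g]"%tuple(v) for v in r),p.round(4))
E
python3 w.py
```

```text
0 [0.007,-0.004], [0.013,-0.01], [0.018,-0.015], [0.024,-0.021], [0.029,-0.028], [0.033,-0.034], [0.038,-0.041], [0.041,-0.048], [0.045,-0.055], [0.048,-0.063], [0.05,-0.07], [0.052,-0.078] [0.5549 0.1286]
1 [0.002,-0.008], [0.003,-0.016], [0.004,-0.024], [0.004,-0.032], [0.004,-0.04], [0.003,-0.048], [0.002,-0.056], [0,-0.063], [-0.002,-0.071], [-0.004,-0.079], [-0.007,-0.086], [-0.01,-0.093] [0.5432 0.1642]
2 [-0.004,-0.007], [-0.008,-0.014], [-0.013,-0.021], [-0.018,-0.027], [-0.023,-0.033], [-0.029,-0.039], [-0.035,-0.044], [-0.041,-0.049], [-0.048,-0.054], [-0.055,-0.058], [-0.062,-0.062], [-0.069,-0.065] [0.5108 0.1839]
3 [-0.007,-0.003], [-0.015,-0.006], [-0.023,-0.008], [-0.03,-0.009], [-0.038,-0.01], [-0.046,-0.011], [-0.054,-0.011], [-0.062,-0.011], [-0.07,-0.01], [-0.078,-0.009], [-0.086,-0.008], [-0.094,-0.006] [0.4735 0.1784]
4 [-0.007,0.003], [-0.015,0.006], [-0.022,0.009], [-0.029,0.013], [-0.036,0.017], [-0.042,0.022], [-0.049,0.027], [-0.055,0.032], [-0.06,0.038], [-0.066,0.044], [-0.071,0.05], [-0.075,0.056] [0.4488 0.1503]
5 [-0.004,0.007], [-0.008,0.014], [-0.012,0.022], [-0.015,0.029], [-0.017,0.037], [-0.019,0.044], [-0.021,0.052], [-0.022,0.06], [-0.023,0.068], [-0.023,0.076], [-0.023,0.084], [-0.022,0.092] [0.4479 0.1124]
6 [0.001,0.008], [0.003,0.016], [0.005,0.023], [0.007,0.031], [0.01,0.038], [0.014,0.046], [0.017,0.053], [0.022,0.06], [0.026,0.066], [0.031,0.072], [0.036,0.078], [0.042,0.084] [0.4713 0.0831]
7 [0.006,0.005], [0.012,0.01], [0.019,0.015], [0.026,0.019], [0.033,0.023], [0.04,0.026], [0.047,0.029], [0.055,0.032], [0.063,0.034], [0.071,0.036], [0.078,0.037], [0.086,0.037] [0.508  0.0757]
8 [0.008,0.001], [0.016,0], [0.024,-0], [0.032,-0.001], [0.04,-0.003], [0.048,-0.005], [0.055,-0.008], [0.063,-0.011], [0.07,-0.014], [0.077,-0.018], [0.084,-0.022], [0.091,-0.026] [0.5415 0.0935]
9 [0.006,-0.005], [0.012,-0.011], [0.017,-0.016] [0.5468 0.1012]
```

```bash
python3 -m jog '[[[0,0,0.002],0,0.9],[[0,0,0.005],0,0.9],[[0,0,0.005],0,0.9]]' 55
python3 -m jog '[[[0.007,-0.004,0],0,0.9],[[0.013,-0.01,0],0,0.9],[[0.018,-0.015,0],0,0.9],[[0.024,-0.021,0],0,0.9],[[0.029,-0.028,0],0,0.9],[[0.033,-0.034,0],0,0.9],[[0.038,-0.041,0],0,0.9],[[0.041,-0.048,0],0,0.9],[[0.045,-0.055,0],0,0.9],[[0.048,-0.063,0],0,0.9],[[0.05,-0.07,0],0,0.9],[[0.052,-0.078,0],0,0.9]]' 55
python3 -c "
from h import *
cams.read_camera('side')
for t in('edger','foot_face','bore_edge'): print(t,[np.round([*d['position'],d['confidence']],3) for d in models.pinpoint(t,'side')][:4])
o=observe();print(o['tool_pos'],o['contact_force'],o['torque'])"
```

```text
time: 9.43
tool_pos: [0.541, 0.0938, 0.2927]
tool_rot: [3.141, -0.0, 0.21]
contact_force: [-0.7, -0.4, 4.2]
opening: 0.0296
grip_force: 54.3
time: 10.92
tool_pos: [0.5549, 0.1288, 0.2928]
tool_rot: [3.141, -0.0, 0.21]
contact_force: [-0.9, -3.5, 3.9]
opening: 0.0302
grip_force: 54.3
edger [array([ 0.525, -0.317,  0.003,  0.76 ]), array([0.548, 0.126, 0.057, 0.68 ])]
foot_face [array([0.555, 0.13 , 0.065, 0.62 ])]
bore_edge [array([0.497, 0.127, 0.064, 0.95 ]), array([ 0.66 , -0.254,  0.   ,  0.42 ])]
[0.5548413  0.12895735 0.29274705] [ 0.27805344 -0.61785022  3.90361104] [-0.06797149 -0.09811346 -0.02902772]
```

```bash
python3 -m jog '[[[0.002,-0.008,0],0,0.9],[[0.003,-0.016,0],0,0.9],[[0.004,-0.024,0],0,0.9],[[0.004,-0.032,0],0,0.9],[[0.004,-0.04,0],0,0.9],[[0.003,-0.048,0],0,0.9],[[0.002,-0.056,0],0,0.9],[[0,-0.063,0],0,0.9],[[-0.002,-0.071,0],0,0.9],[[-0.004,-0.079,0],0,0.9],[[-0.007,-0.086,0],0,0.9],[[-0.01,-0.093,0],0,0.9]]' 55
python3 -m jog '[[[-0.004,-0.007,0],0,0.9],[[-0.008,-0.014,0],0,0.9],[[-0.013,-0.021,0],0,0.9],[[-0.018,-0.027,0],0,0.9],[[-0.023,-0.033,0],0,0.9],[[-0.029,-0.039,0],0,0.9],[[-0.035,-0.044,0],0,0.9],[[-0.041,-0.049,0],0,0.9],[[-0.048,-0.054,0],0,0.9],[[-0.055,-0.058,0],0,0.9],[[-0.062,-0.062,0],0,0.9],[[-0.069,-0.065,0],0,0.9]]' 55
python3 - <<'E'
from h import *
im=cams.read_camera("side")
for t in('edger','foot_face','bore_edge'): print(t,[np.round([*d['position'],d['confidence']],3) for d in models.pinpoint(t,'side')][:4])
cv2.imwrite("pics/c5.png",cv2.resize(im[150:300,220:380,::-1],None,fx=4,fy=4,interpolation=2))
E
```

```text
time: 12.62
tool_pos: [0.5431, 0.1644, 0.2927]
tool_rot: [3.142, -0.0, 0.21]
contact_force: [1.7, -2.6, 4.5]
opening: 0.0301
grip_force: 54.3
time: 14.12
tool_pos: [0.5106, 0.184, 0.2927]
tool_rot: [-3.142, -0.0, 0.21]
contact_force: [3.4, -0.9, 3.8]
opening: 0.0297
grip_force: 54.3
edger [array([0.505, 0.183, 0.055, 0.78 ]), array([ 0.526, -0.322,  0.003,  0.61 ]), array([ 0.662, -0.251,  0.001,  0.24 ])]
foot_face [array([0.509, 0.187, 0.062, 0.56 ]), array([ 0.518, -0.326,  0.003,  0.5  ])]
bore_edge [array([0.499, 0.13 , 0.062, 0.82 ])]
```

View pics/c5.png

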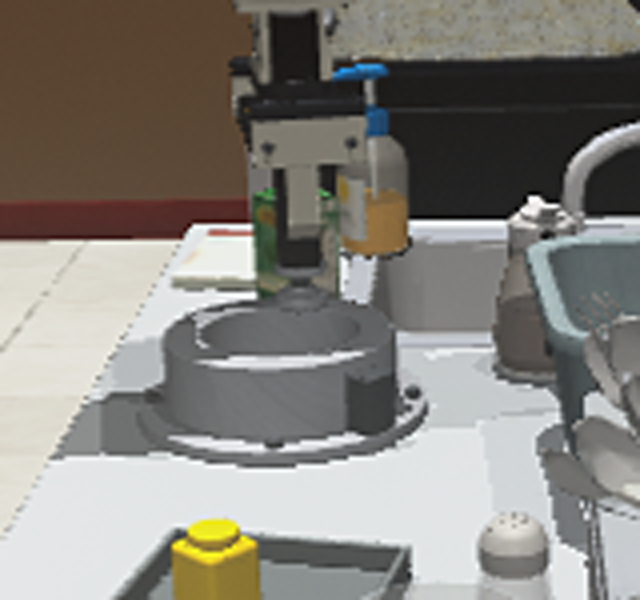

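Run:
```python
from h import *
f=lambda P:((proj("side",P)-[220,150]+.5)*4)
im=cv2.imread("pics/c5.png")
cv2.polylines(im,[f(circ(.498,.129,.06,.055)).astype(int)],1,(0,0,255))
cv2.polylines(im,[f(circ(.498,.129,.06,.08)).astype(int)],1,(0,0,255))
cv2.polylines(im,[f(circ(.508,.184,.06,.016)).astype(int)],1,(0,255,0))
cv2.imwrite("pics/c6.png",cv2.resize(im[240:400,140:420],None,fx=2.8,fy=2.8))
```

```text
(no output)
```

View pics/c6.png

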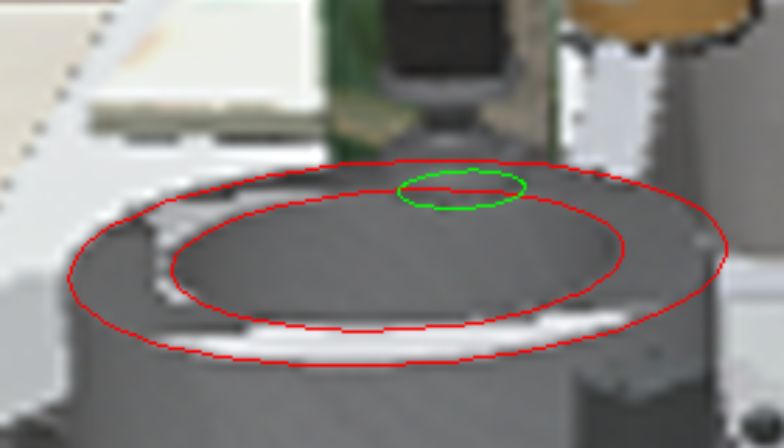

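The overlay shows the foot (centre about (461,165)) sitting where predicted, astride the far bore edge. I'll continue the round.

```bash
python3 -m jog '[[[-0.007,-0.003,0],0,0.9],[[-0.015,-0.006,0],0,0.9],[[-0.023,-0.008,0],0,0.9],[[-0.03,-0.009,0],0,0.9],[[-0.038,-0.01,0],0,0.9],[[-0.046,-0.011,0],0,0.9],[[-0.054,-0.011,0],0,0.9],[[-0.062,-0.011,0],0,0.9],[[-0.07,-0.01,0],0,0.9],[[-0.078,-0.009,0],0,0.9],[[-0.086,-0.008,0],0,0.9],[[-0.094,-0.006,0],0,0.9]]' 55
python3 -m jog '[[[-0.007,0.003,0],0,0.9],[[-0.015,0.006,0],0,0.9],[[-0.022,0.009,0],0,0.9],[[-0.029,0.013,0],0,0.9],[[-0.036,0.017,0],0,0.9],[[-0.042,0.022,0],0,0.9],[[-0.049,0.027,0],0,0.9],[[-0.055,0.032,0],0,0.9],[[-0.06,0.038,0],0,0.9],[[-0.066,0.044,0],0,0.9],[[-0.071,0.05,0],0,0.9],[[-0.075,0.056,0],0,0.9]]' 55
python3 -m jog '[[[-0.004,0.007,0],0,0.9],[[-0.008,0.014,0],0,0.9],[[-0.012,0.022,0],0,0.9],[[-0.015,0.029,0],0,0.9],[[-0.017,0.037,0],0,0.9],[[-0.019,0.044,0],0,0.9],[[-0.021,0.052,0],0,0.9],[[-0.022,0.06,0],0,0.9],[[-0.023,0.068,0],0,0.9],[[-0.023,0.076,0],0,0.9],[[-0.023,0.084,0],0,0.9],[[-0.022,0.092,0],0,0.9]]' 55
python3 - <<'E'
from h import *
im=cams.read_camera("side")
for t in('edger','foot_face'): print(t,[np.round([*d['position'],d['confidence']],3) for d in models.pinpoint(t,'side')][:4])
o=observe();print(o['tool_pos'],o['contact_force'])
E
```

```text
time: 15.82
tool_pos: [0.4732, 0.1784, 0.2927]
tool_rot: [-3.142, 0.0, 0.21]
contact_force: [2.8, 1.7, 3.8]
opening: 0.03
grip_force: 54.3
time: 17.32
tool_pos: [0.4486, 0.1501, 0.2926]
tool_rot: [-3.142, 0.0, 0.21]
contact_force: [1.5, 2.7, 5.0]
opening: 0.0297
grip_force: 54.3
time: 18.82
tool_pos: [0.4478, 0.1122, 0.2926]
tool_rot: [3.142, 0.001, 0.21]
contact_force: [-1.7, 3.4, 3.5]
opening: 0.0298
grip_force: 54.3
edger [array([ 0.527, -0.319,  0.002,  0.92 ]), array([0.443, 0.105, 0.056, 0.54 ])]
foot_face [array([0.449, 0.115, 0.062, 0.66 ]), array([ 0.522, -0.324,  0.003,  0.52 ])]
[0.44781832 0.11212804 0.29263118] [-0.78661739  0.58446289  4.75732879]
```

Tracking is steady. I'll finish the round, overlap slightly past the lug angle, then lift.

```bash
python3 -m jog '[[[0.001,0.008,0],0,0.9],[[0.003,0.016,0],0,0.9],[[0.005,0.023,0],0,0.9],[[0.007,0.031,0],0,0.9],[[0.01,0.038,0],0,0.9],[[0.014,0.046,0],0,0.9],[[0.017,0.053,0],0,0.9],[[0.022,0.06,0],0,0.9],[[0.026,0.066,0],0,0.9],[[0.031,0.072,0],0,0.9],[[0.036,0.078,0],0,0.9],[[0.042,0.084,0],0,0.9]]' 55
python3 -m jog '[[[0.006,0.005,0],0,0.9],[[0.012,0.01,0],0,0.9],[[0.019,0.015,0],0,0.9],[[0.026,0.019,0],0,0.9],[[0.033,0.023,0],0,0.9],[[0.04,0.026,0],0,0.9],[[0.047,0.029,0],0,0.9],[[0.055,0.032,0],0,0.9],[[0.063,0.034,0],0,0.9],[[0.071,0.036,0],0,0.9],[[0.078,0.037,0],0,0.9],[[0.086,0.037,0],0,0.9]]' 55
python3 -m jog '[[[0.008,0.001,0],0,0.9],[[0.016,0,0],0,0.9],[[0.024,0,0],0,0.9],[[0.032,-0.001,0],0,0.9],[[0.04,-0.003,0],0,0.9],[[0.048,-0.005,0],0,0.9],[[0.055,-0.008,0],0,0.9],[[0.063,-0.011,0],0,0.9],[[0.07,-0.014,0],0,0.9],[[0.077,-0.018,0],0,0.9],[[0.084,-0.022,0],0,0.9],[[0.091,-0.026,0],0,0.9]]' 55
python3 -m jog '[[[0.006,-0.005,0],0,0.9],[[0.006,-0.005,0],0,0.9],[[0.006,-0.005,-0.01],0,0.9],[[0.006,-0.005,-0.02],0,0.9],[[0.006,-0.005,-0.04],0,0.9],[[0.006,-0.005,-0.08],0,0.9],[[0.006,-0.005,-0.14],0,0.9],[[0.006,-0.005,-0.17],0,0.9],[[0.006,-0.005,-0.17],0,0.9],[[0.006,-0.005,-0.17],0,0.9]]' 55
python3 - <<'E'
from h import *
im=cams.read_camera("side")
for t in('edger','foot_face'): print(t,[np.round([*d['position'],d['confidence']],3) for d in models.pinpoint(t,'side')][:4])
o=observe();print(o['tool_pos'],o['contact_force'],rows([[.5165,-.211,.362],[.5165,-.211,.255]]))
cv2.imwrite("pics/c7.png",cv2.resize(im[100:300,220:380,::-1],None,fx=3,fy=3,interpolation=2))
E
```

```text
time: 20.48
tool_pos: [0.4713, 0.0829, 0.2926]
tool_rot: [3.141, 0.0, 0.21]
contact_force: [-4.2, 1.9, 4.1]
opening: 0.0302
grip_force: 54.3
time: 21.98
tool_pos: [0.5082, 0.0757, 0.2927]
tool_rot: [3.141, 0.0, 0.21]
contact_force: [-2.9, -1.1, 3.6]
opening: 0.0302
grip_force: 54.3
time: 23.48
tool_pos: [0.5416, 0.0936, 0.2927]
tool_rot: [3.141, -0.0, 0.21]
contact_force: [-2.9, -2.1, 4.7]
opening: 0.0297
grip_force: 54.3
time: 24.72
tool_pos: [0.5431, 0.0959, 0.3598]
tool_rot: [-3.141, 0.002, 0.21]
contact_force: [0.2, -0.1, -2.0]
opening: 0.03
grip_force: 54.3
edger [array([ 0.524, -0.32 ,  0.001,  0.82 ]), array([0.539, 0.09 , 0.122, 0.74 ])]
foot_face [array([ 0.522, -0.326,  0.001,  0.49 ]), array([0.542, 0.096, 0.126, 0.46 ])]
[0.54320302 0.09594495 0.35981707] [ 0.82292893  0.19974448 -1.54217401] [[-0.2249  0.7367 -0.0052]
 [-0.2245  0.7367  0.2623]]
```

View pics/c7.png

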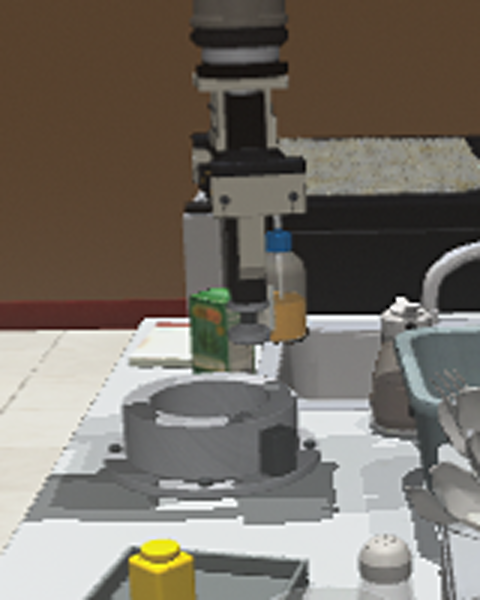

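The tool is still upright and clear of the rim. I'll return it to the tray, slightly nearer the tray's middle.

```bash
python3 -m jog '[[[-0.03,0.1,0],0,0.9],[[-0.07,0.23,0],0,0.9],[[-0.11,0.36,0],0,0.9],[[-0.15,0.49,0],0,0.9],[[-0.19,0.61,0],0,0.9],[[-0.21,0.68,0],0,0.9],[[-0.219,0.71,0],0,0.9],[[-0.219,0.71,0],0,0.9],[[-0.219,0.71,0],0,0.9],[[-0.219,0.71,0.05],0,0.9],[[-0.219,0.71,0.1],0,0.9],[[-0.219,0.71,0.1],0,0.9]]' 55
python3 -c "
from h import *
o=observe();print(o['tool_pos'],rows([[.5165,-.2,.242]]))"
```

```text
time: 26.38
tool_pos: [0.5166, -0.1987, 0.3195]
tool_rot: [-3.139, 0.002, 0.211]
contact_force: [0.1, -0.7, -1.2]
opening: 0.0299
grip_force: 54.3
[ 0.51658736 -0.19865049  0.31951589] [[-0.0004  0.0037  0.1938]]
```

```bash
python3 -m jog '[[[0,0,0.04],0,0.9],[[0,0,0.08],0,0.9],[[0,0,0.12],0,0.9],[[0,0,0.15],0,0.9],[[0,0,0.17],0,0.9],[[0,0,0.18],0,0.9],[[0,0,0.187],0,0.9],[[0,0,0.191],0,0.9],[[0,0,0.194],0,0.9],[[0,0,0.194],0,0.9],[[0,0,0.194],0,0.9]]' 55
python3 -c "
from h import *
o=observe();print(o['tool_pos'],o['tool_rot'],o['contact_force'],rows([[.5165,-.2,.2415]]))"
```

```text
time: 27.75
tool_pos: [0.5168, -0.2001, 0.2433]
tool_rot: [3.141, -0.0, 0.21]
contact_force: [0.0, -0.4, -1.2]
opening: 0.0301
grip_force: 54.3
[ 0.51678015 -0.20007428  0.24327912] [ 3.14128206e+00 -2.65122548e-04  2.09538084e-01] [ 0.02193558 -0.35350012 -1.16051205] [[-0.0006 -0.0003  0.0044]]
```

Now the last 1.5 mm down, then open gently.

```bash
python3 -m jog '[[[0,0,0.002],0,0.9],[[0,0,0.004],0,0.9],[[0,0,0.004],0,0.9],[[0,0,0.004],0,0.9]]' 55
python3 -m jog '[[[0,0,0],0,0.6],[[0,0,0],0,0.5],[[0,0,0],0,0.4],[[0,0,0],0,0.3],[[0,0,0],0,0.2],[[0,0,0],0,0.2],[[0,0,0],0,0.2],[[0,0,0],0,0.2]]' 20
python3 -m jog '[[[0,0,-0.02],0,0.2],[[0,0,-0.06],0,0.2],[[0,0,-0.12],0,0.2],[[0,0,-0.2],0,0.2],[[0,0,-0.3],0,0.2],[[0,0,-0.35],0,0.2],[[0,0,-0.35],0,0.2],[[0,0,-0.35],0,0.2]]'
python3 - <<'E'
from h import *
im=cams.read_camera("side");cv2.imwrite("pics/s8.png",im[:,:,::-1])
for t in('edger','syrup_jug','spice_shaker','tumbler_b','tea_box'): print(t,[np.round([*d['position'],d['confidence']],3) for d in models.pinpoint(t,'side')][:3])
cv2.imwrite("pics/c8.png",cv2.resize(im[180:380,180:450,::-1],None,fx=2.5,fy=2.5,interpolation=2))
E
```

```text
time: 28.25
tool_pos: [0.5168, -0.2001, 0.2418]
tool_rot: [3.141, -0.0, 0.21]
contact_force: [-1.1, 0.3, 1.9]
opening: 0.0295
grip_force: 54.3
time: 29.25
tool_pos: [0.5167, -0.2001, 0.2415]
tool_rot: [3.142, 0.0, 0.21]
contact_force: [-0.6, 0.2, 0.4]
opening: 0.0735
grip_force: 0.0
time: 30.25
tool_pos: [0.5164, -0.1999, 0.381]
tool_rot: [-3.141, 0.001, 0.21]
contact_force: [0.7, -0.3, -0.2]
opening: 0.0735
grip_force: 0.0
edger [array([ 0.524, -0.322,  0.001,  0.88 ]), array([ 0.512, -0.203,  0.004,  0.81 ]), array([ 0.66 , -0.253, -0.   ,  0.49 ])]
syrup_jug [array([ 0.68 ,  0.203, -0.002,  0.96 ])]
spice_shaker [array([ 0.66 , -0.252,  0.001,  0.72 ])]
tumbler_b [array([ 0.624, -0.361,  0.004,  0.75 ])]
tea_box [array([0.489, 0.362, 0.002, 0.67 ]), array([ 0.625, -0.366,  0.001,  0.21 ])]
```

View pics/c8.png

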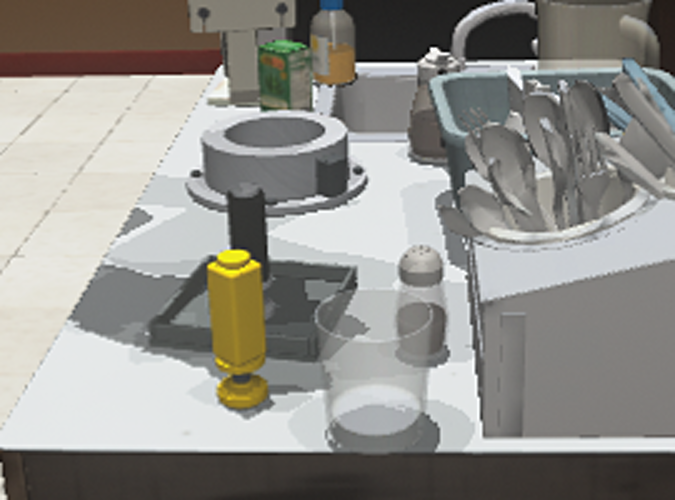

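The edger stands upright in the tray at crop (247,230). The gripper is clear above it, and the bystanders are where they were.

```bash
python3 -c "
from cell import robot
print(robot.hand_in())"
```

```text
the job is handed in; nothing more can be done
None
```

I ran the edger once round the bore edge, anticlockwise from the lug and back, with the spring pressed about 5 mm. It is now standing upright in its tray, the other things look undisturbed, and the job is handed in at about 30 s.

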